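Hold a bench scraper against the sprung stop for screwing

ROBOT

A 7-joint arm with a two-finger parallel gripper is mounted at the origin on the work surface; the furniture and walls round the work are solid. World frame = base frame: x ahead of the robot, y to its left, z up, the work surface at z = 0. Lengths are in m, angles in rad, forces in N, time in s.
With the tool pointing down it reaches from about 0.375 to 0.925 m from the base axis. Payload 3.1 kg.
Tool frame: the origin (TCP) lies at the very end of the fingers, on their centre line; the grasp point (between the pads) lies 19 mm behind it; z points along the fingers, x is the direction in which the jaws open and shut, and the axes are right-handed (so a half turn about z gives the same grasp; the last joint's range is limited). The gripper opens to 85 mm and grips with 20 to 120 N. Pads are 22 mm wide; open, the fingers measure 114 mm over their backs; the gripper's body (76 mm by 85 mm) begins 54 mm behind the grasp point. The pads swing forward as they close: fully open they stand 13 mm farther back than shut.
Start: joints at [1.042, 0.383, 0.044, 1.598, -0.018, 1.161, -0.05], TCP at [0.271, -0.591, 0.208] pointing down, gripper open.
Joint ranges: [-2.61, 2.61], [-0.41, 2.15], [-1.48, 1.57], [0, 2.5], [-1.57, 4.71], [0.05, 1.97], [-2.85, 2.85]. Speed limits (rad/s): [2.79, 2.79, 3.14, 3.14, 3.14, 3.14, 3.14].

INTERFACE

Orientations are given as a rotation vector (axis times angle).
In Python, from cell import env, monitor, camera, camera_params, hand_in gives the robot as it stands. The module is installed in compiled form; this text tells all that it offers. Calls block until the motion is done:
- env.goto(position, orientation): joint-space move of the TCP to a pose.
- env.servo_line(position, ori=None, rate=0.15): straight line of the TCP; ori=None keeps the orientation; rate is the mean speed in m/s.
- env.move_joints(angles): joint-space move.
- env.gripper_open() and env.clamp(force=None): open the fingers fully, or close them until they stop; force is the grip in N (None keeps the last).
- env.hold(seconds).
- env.inverse_kinematics(position, orientation): joint angles nearest the present ones, or None.
- monitor.read_state(): the state.
- camera(name): name is "scene" or "top" or "wrist"; returns the picture (420x560x3 uint8, red, green, blue); there is no depth.
- camera_params(name): a dict with "fx", "fy", "cx", "cy" (pixels), "k1" (the pictures are not rectified: a ray, as slopes to the right and down, at radius r is drawn at 1 + k1 r^2 times it, then the intrinsics apply), "R" (3x3) and "t" (3): a world point X has camera coordinates R X + t. Camera axes: x right, y down, z forward; pixel columns grow to the right and rows downward; lengths in m; the calibration is good to about 2 mm. A picture is of the moment at which its call begins: read the wrist's pose just before it. camera_params takes no time and is no camera call; for the wrist camera it gives the pose at the moment of the call.
A pose or a line that the arm cannot do raises env.MotionError and nothing moves.
- hand_in(): hands the job in, once; it reports no verdict.
The state is a dict: "time_s": time; "joint_pos": joint angles; "qvel": joint speeds; "effort": joint torques, N m; "eef_pos": TCP position; "eef_rot": TCP orientation; "contact_force": force on the tool from outside, world axes, zero at the start; "torque": the same for the moment, N m; "gripper_width": finger opening in m.
Only numpy, scipy, OpenCV 4.12 (cv2) and the standard library are available. Lean on these libraries where they do the work, as an engineer would, in place of code of your own. Each camera call takes 0.05 s, during which the arm holds its last target. There are 200 camera calls.

TASK

Swing the jig's hinged stop bar by its knob until it rests fully home in its catch. Then take the bench scraper by its black handle, lay it flat on the table in front of the bar and gently press its blade edge squarely and centrally against the sprung plate, steadily with about 10 N, so that the pointer on the bar stands between its two ribs. Finish while still holding it pressed like that, so that a colleague can tighten the handle screws, and leave the nozzle and the ring cutter where they are.

Things in the scene. Friction and masses are not known exactly. Their poses are not given: they have to be found in the camera images.
- jig: Repair jig fixed to the table: aluminium strip 50 x 270 x 6 mm. Origin: on the closed bar's centre line, mid-length, at table height. Pivot pin at y = +115 mm; catch, a small dark steel jaw open to -x, at y = -108 to -132 mm, top 41 mm above the table. +x points away from the robot (turned at most 7 degrees) and is the direction in which the bar closes and the scraper is pressed.
- stop_bar (a joint): Angle of the stop bar about its upright pivot, rad: 0 = closed, lying in the catch along the jig's y axis, against a hard stop; positive = swung open, its free end toward the robot (limit 1.0). Seen from above it closes counter-clockwise. Stiff hinge (about 0.12 N m friction): it stays where it is left. The bar is 252 mm long, 14 mm thick, 14 to 34 mm above the table.
- stop_bar_knob (a point): On the axis of the dark round knob that stands upright on the bar near its free end, 190 mm from the pivot; this point is 44 mm above the table. The knob is 16 to 18 mm in diameter and stands from the bar's top (34 mm) to 54 mm above the table; it can be pinched from above.
- stop_bar_hinge (a point): On the upright pivot axis of the bar, 34 mm above the table.
- press_plate: Steel plate 100 mm wide, 6 mm thick, 8 to 32 mm above the table, on springs on the robot side of the bar, centred 115 mm from the pivot. Origin: middle of its front face's width, on that face, at table height; +x points from the face back to the bar, y along the bar. With the bar closed and the plate free the face is 33 mm in front of the bar's centre line.
- gauge (a joint): How far the sprung plate is pressed back toward the bar, m: 0 free, 0.020 bottomed. The spring gives 1 mm per newton (10 N at 0.010). A small dark pointer that moves with the plate runs over the gauge table on the bar; its tip stands between the two pairs of ribs from 0.006 (6 N) to 0.014 (14 N).
- bench_scraper: Loose scraper, 0.17 kg, flat: black bar handle 24 wide, 24 high, 152 mm long, and a 2 mm steel blade 150 mm wide, 11 to 13 mm above the table. Origin: centre of its 100 x 152 mm outline, at the underside; z up. Handle along y, centred on x = +38 mm; blade edge at x = -50 mm, at first pointing about +x of the room. The blade lets a finger beside the handle down to 13 mm only: grip its upper 11 mm.
- nozzle: Loose grey piping nozzle, 39 mm wide, 50 mm high, to be left alone. Origin: centre of its foot.
- cutter: Loose grey ring cutter, 64 mm in diameter, 35 mm high, to be left alone. Origin: centre of its foot.

How it is judged:
By the outcome, as a careful person would: the job done as asked, in the order asked, and still so for the second after the job is handed in, while the arm keeps its last pose, push and grip.
It also fails if it takes over 69 s, if anything falls off the work surface, if the arm or the gripper's body presses on something with over 40 N, if the wrist force passes 120 N, or if a joint passes its speed limit or range.

## Working session

There is one attempt and no reset: what is moved stays moved. The work goes in short steps, each a Python script; the robot and the scene stay as the last script left them, time stands still between calls to the robot, and variables do not carry over. Pictures are saved under pics/ and viewed, about 8 in all and at most 12, crops included, and the job is handed in when it is done.

```bash
mkdir -p pics; cat > h.py <<'E'
import numpy as np, cv2
from cell import env, monitor, camera, camera_params, hand_in
from scipy.spatial.transform import Rotation as Ro
def save(n,f): cv2.imwrite('pics/'+f,camera(n)[:,:,::-1])
def proj(P,p):
    c=np.asarray(p['R'])@np.asarray(P,float)+np.asarray(p['t']);s=c[:2]/c[2];s=s*(1+p['k1']*(s@s))
    return np.array([p['fx']*s[0]+p['cx'],p['fy']*s[1]+p['cy']])
def unproj(u,v,z,p):
    d=np.array([(u-p['cx'])/p['fx'],(v-p['cy'])/p['fy']]);s=d.copy()
    for _ in range(30): s=d/(1+p['k1']*(s@s))
    R=np.asarray(p['R']);t=np.asarray(p['t']);C=-R.T@t;r=R.T@np.array([s[0],s[1],1.])
    return C+r*(z-C[2])/r[2]
def down(a):
    # tool z down, tool x (jaw) at world heading a
    return (Ro.from_euler('z',a)*Ro.from_euler('x',np.pi)).as_rotvec()
def st():
    s=monitor.read_state(); print('t',round(s['time_s'],2),'p',np.round(s['eef_pos'],4),'rv',np.round(s['eef_rot'],3),'F',np.round(s['contact_force'],1),'M',np.round(s['torque'],2),'w',round(s['gripper_width'],4)); return s
E
python3 - <<'E'
from h import *
import json
s=st();save('top','top1.png');save('scene','scene1.png')
for n in('top','scene'):
    p=camera_params(n);print({k:np.round(v,3).tolist() for k,v in p.items()})
E
```

```text
t 0.0 p [ 0.271  -0.5897  0.207 ] rv [-2.644  1.694  0.004] F [ 0.8  0.3 -0.4] M [0.03 0.02 0.09] w 0.0851
{'fx': 387.737, 'fy': 387.737, 'cx': 276.896, 'cy': 215.937, 'k1': -0.026, 'R': [[0.013, -1.0, 0.027], [-0.995, -0.015, -0.099], [0.099, -0.026, -0.995]], 't': [-0.071, 0.511, 0.971]}
{'fx': 435.135, 'fy': 435.135, 'cx': 285.949, 'cy': 208.749, 'k1': 0.019, 'R': [[0.502, -0.865, 0.006], [-0.449, -0.267, -0.853], [0.739, 0.426, -0.522]], 't': [-0.29, 0.256, 0.593]}
```

View pics/top1.png

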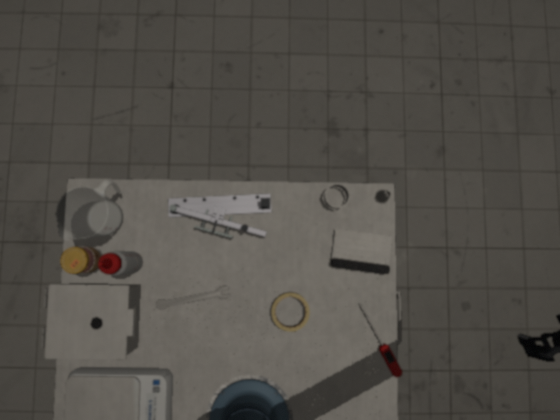

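View pics/scene1.png

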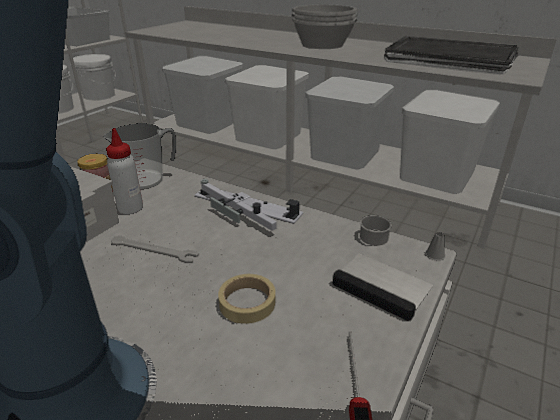

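The jig is at about (220,207) in the top view with the bar swung open and its knob near (245,229). The scraper is at (360,250), the cutter at (335,197) and the nozzle at (382,195). I'll enlarge the picture to measure.

```bash
python3 - <<'E'
import cv2
i=cv2.imread('pics/top1.png');c=i[180:285,150:410]
c=cv2.resize(c,None,fx=3,fy=3,interpolation=cv2.INTER_CUBIC);c=cv2.convertScaleAbs(c,alpha=1.5)
cv2.imwrite('pics/c1.png',c)
E
```

```text
(no output)
```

View pics/c1.png

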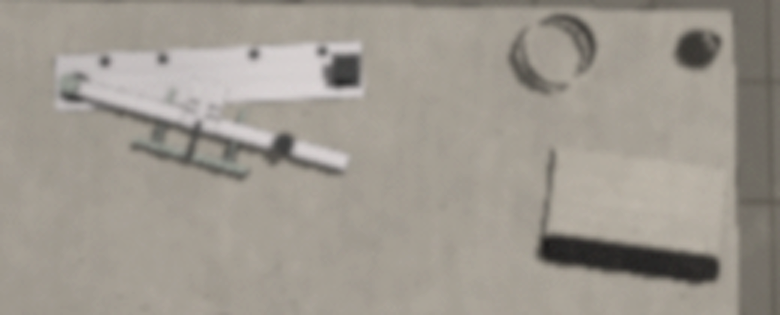

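The strip's corners are at crop (56,57), (360,42), (362,96) and (56,109). The pivot is at (73,87), the knob at about (282,147), and the handle runs (543,248) to (718,268). The cutter is at (553,53) and the nozzle at (697,48).

```bash
python3 - <<'E'
from h import *
p=camera_params('top')
def w(x,y,z): return unproj(150+x/3-.33,180+y/3-.33,z,p)
R=np.asarray(p['R']);print('C',-R.T@np.asarray(p['t']))
for n,x,y,z in [('TL',56,57,.006),('TR',360,42,.006),('BR',362,96,.006),('BL',56,109,.006),('piv',73,87,.034),('knob',282,147,.046),('barend',348,163,.034),('hL',543,248,.02),('hR',718,268,.02),('bladeL',553,150,.013),('bladeR',726,168,.013),('plL',134,146,.032),('plR',247,176,.032),('cutter',553,53,.02),('nozz',697,48,.025),('tapeT',840-420,0,0)]:
    print(n,np.round(w(x,y,z)[:2],4))
print('tape',unproj(290,312,0.02,p)[:2])
# feasibility of start candidate poses
E
```

```text
C [ 0.41334197 -0.03830389  1.01803872]
TL [0.5552 0.2207]
TR [ 0.5728 -0.0446]
BR [ 0.5251 -0.0471]
BL [0.5096 0.2189]
piv [0.5259 0.1982]
knob [0.4768 0.0195]
barend [ 0.4648 -0.0358]
hL [ 0.395  -0.2038]
hR [ 0.3795 -0.3551]
bladeL [ 0.4797 -0.2137]
bladeR [ 0.466  -0.3657]
plL [0.4767 0.1453]
plR [0.4527 0.0494]
cutter [ 0.5638 -0.2127]
nozz [ 0.5696 -0.3379]
tapeT [ 0.6124 -0.0974]
tape [ 0.26880702 -0.10032635]
```

```bash
cat >> h.py <<'E'
def best(pos,a):
    s=monitor.read_state();q0=np.array(s['joint_pos']);c=[]
    for k in(-2,-1,0,1,2):
        o=down(a+k*np.pi);q=env.inverse_kinematics(pos,o)
        if q is not None: c.append((np.abs(np.array(q)-q0).max(),k,o,q))
    c.sort(key=lambda x:x[0]);return c[0]
E
python3 - <<'E'
from h import *
a=np.radians(-15.3)
d,k,o,q=best([.44,.05,.25],a);print(k,np.round(q,2))
env.goto([.44,.05,.25],o);s=st()
p=camera_params('wrist');print({k:np.round(v,4).tolist() for k,v in p.items()})
np.save('wp.npy',p,allow_pickle=True)
cv2.imwrite('pics/w1.png',cv2.convertScaleAbs(camera('wrist')[:,:,::-1],alpha=1.4))
E
```

```text
-2 [ 0.5  -0.03 -0.68  1.99 -0.02  1.17 -0.44]
t 2.46 p [0.4404 0.0486 0.2499] rv [-3.113  0.423  0.   ] F [-0.3  0.5  0.7] M [-0.06  0.06  0.05] w 0.0853
{'fx': 319.9316, 'fy': 319.9316, 'cx': 285.102, 'cy': 208.8223, 'k1': 0.0085, 'R': [[0.9639, -0.2664, 0.0004], [-0.2535, -0.9168, 0.3086], [-0.0818, -0.2976, -0.9512]], 't': [-0.4111, 0.1035, 0.4707]}
```

View pics/w1.png

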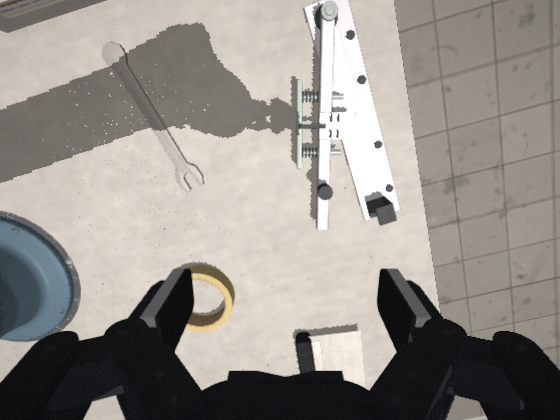

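The wrist view shows the pivot at (329,11), the knob top at (325,191), the plate's front face from (297,80) to (297,167), and the catch at (381,208). The strip's corners are about (305,9), (366,220) and (399,207).

```bash
python3 - <<'E'
from h import *
p=np.load('wp.npy',allow_pickle=True).item()
f=lambda u,v,z:unproj(u,v,z,p)[:2]
piv=f(329,11,.038);kn=f(325,191,.054);a=f(297,80,.032);b=f(297,167,.032);s1=f(305,9,.006);s2=f(366,220,.006);s3=f(399,207,.006)
print('piv',piv,'knob',kn,np.linalg.norm(kn-piv),'plate',a,b,np.linalg.norm(a-b))
print('strip',s1,s2,s3,'yawjig',np.degrees(np.arctan2(-(s1-s2)[0],(s1-s2)[1])))
v=piv-kn;print('bar yaw',np.degrees(np.arctan2(-v[0],v[1])))
v=a-b;print('plate yaw',np.degrees(np.arctan2(-v[0],v[1])))
print('catch',f(381,208,.041),'s2-s3',np.linalg.norm(s2-s3))
E
```

```text
piv [0.52922906 0.20190813] knob [0.48056891 0.0208764 ] 0.18745745818943907 plate [0.48091162 0.14727037] [0.45597696 0.05276572] 0.09773876849638595
strip [0.50961564 0.21744043] [ 0.52761924 -0.0476044 ] [ 0.57384835 -0.04111112] yawjig 3.885938197588812
bar yaw -15.04512611334118
plate yaw -14.780417927062505
catch [ 0.5426972  -0.02228212] s2-s3 0.046682907543702176
```

```bash
python3 - <<'E'
from h import *
a=np.radians(-15.0);o=down(a);kn=np.array([.4795,.0203]);piv=np.array([.5285,.2010])
env.goto([*kn,.10],o);env.servo_line([*kn,.037],rate=.12);st()
env.clamp(30);s=st()
# knob centre taken from geometry
r=s['eef_pos'][:2]-piv;print('r',np.hypot(*r))
N=6
for i in range(1,N+1):
    th=np.radians(17.5)*i/N;c,sn=np.cos(th),np.sin(th)
    P=piv+np.array([[c,-sn],[sn,c]])@r
    env.servo_line([*P,.037],ori=down(a+th),rate=.08)
    s=st()
E
```

```text
t 3.86 p [0.4805 0.0206 0.038 ] rv [-3.115e+00  4.100e-01 -3.000e-03] F [ 0.7 -0.3 -0. ] M [ 0.04 -0.07  0.01] w 0.0856
t 4.62 p [0.4794 0.0203 0.037 ] rv [ 3.115 -0.41  -0.   ] F [-0.3  0.6 -0.4] M [-0.02 -0.01  0.  ] w -0.0001
r 0.18724707767005463
t 4.89 p [0.4891 0.018  0.0371] rv [-3.123  0.333 -0.   ] F [0.4 0.3 0.6] M [-0.05 -0.01  0.  ] w 0.0002
t 5.16 p [0.4981 0.0163 0.037 ] rv [-3.131  0.254  0.   ] F [-0.   0.2  0.6] M [0.02 0.07 0.01] w -0.0
t 5.42 p [0.5074 0.015  0.037 ] rv [-3.137  0.174  0.   ] F [-0.9 -0.2 -0.2] M [ 0.05 -0.03  0.04] w -0.0
t 5.69 p [0.5168 0.0142 0.037 ] rv [-3.14   0.094  0.   ] F [0.5 0.3 0.2] M [-0.    0.02  0.04] w -0.0001
t 5.96 p [0.5263 0.0138 0.037 ] rv [-3.141  0.015  0.   ] F [-0.1 -0.3 -1.2] M [ 0.02  0.04 -0.04] w 0.0002
t 6.22 p [0.5358 0.014  0.037 ] rv [-3.141 -0.065  0.   ] F [-0.4  0.2 -0.6] M [-0.01  0.01  0.  ] w -0.0
```

The gripper closed on nothing (width 0), so I'll look before doing more.

```bash
python3 - <<'E'
from h import *
env.servo_line([.5358,.014,.10],rate=.15);env.gripper_open()
env.goto([.44,.05,.25],down(np.radians(-15)))
st();p=camera_params('wrist');np.save('wp2.npy',p,allow_pickle=True)
cv2.imwrite('pics/w2.png',cv2.convertScaleAbs(camera('wrist')[:,:,::-1],alpha=1.4))
for n,P in(('old knob',[.4795,.0203,.054]),('tcp',[.4794,.0203,.037])):print(n,proj(P,p))
E
```

```text
t 8.33 p [0.44   0.0492 0.2495] rv [ 3.114 -0.41   0.   ] F [ 0.7 -0.7 -0.1] M [-0.01  0.04 -0.04] w 0.0854
old knob [324.51405399 192.27830247]
tcp [322.78857357 188.66538804]
```

View pics/w2.png

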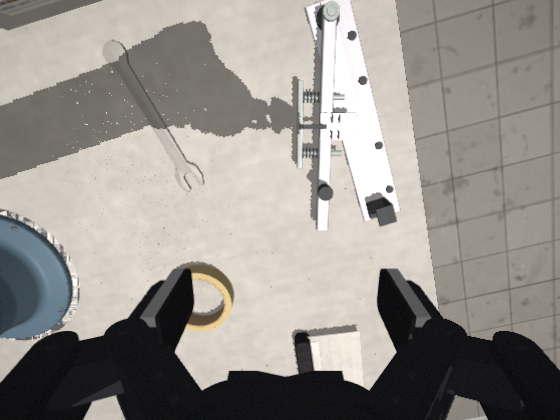

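The bar has not moved and the knob is where I measured it, so the fingers missed. I'll descend in steps and check fingers and knob in the wrist and scene cameras.

```bash
python3 - <<'E'
from h import *
o=down(np.radians(-15));kn=[.4795,.0203]
env.goto([*kn,.10],o);env.servo_line([*kn,.037],rate=.12);env.hold(.2)
s=st();p=camera_params('wrist');w=camera('wrist')
print('tcp',proj(s['eef_pos'],p),'knob',proj([*kn,.054],p),proj([*kn,.034],p))
sc=camera('scene');q=camera_params('scene');print('scene knob',proj([*kn,.054],q))
c=cv2.resize(sc[140:300,160:360],None,fx=2.5,fy=2.5,interpolation=2)
im=np.zeros((420,1060,3),np.uint8);im[:,:560]=w;im[:400,560:]=c
im=cv2.convertScaleAbs(cv2.resize(im,(800,317),interpolation=cv2.INTER_AREA)[:,:,::-1],alpha=1.4)
cv2.imwrite('pics/m3.png',im)
E
```

```text
t 9.93 p [0.4805 0.0203 0.038 ] rv [-3.115e+00  4.100e-01 -3.000e-03] F [ 0.5  0.4 -0.4] M [ 0.04 -0.   -0.02] w 0.0856
tcp [286.15649504 251.59399513] knob [284.43124125 265.44895673] [284.40729133 249.0631116 ]
scene knob [254.63905789 203.89273634]
```

View pics/m3.png

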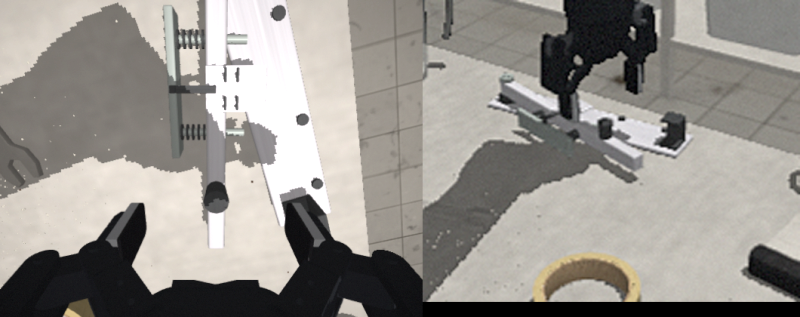

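The wrist view puts the knob (286,260) between the pads. In the scene crop, though, the fingertips (570,118) and (633,92) look too high for a TCP at z=0.037. I'll check the z reading by touching the bare table with the closed fingers.

```bash
python3 - <<'E'
from h import *
o=down(np.radians(-15))
env.servo_line([.4795,.0203,.10],rate=.2);env.clamp(30)
env.goto([.42,-.06,.05],o)
s=st();q=camera_params('scene');print('tcp scene',proj(s['eef_pos'],q))
sc=camera('scene');cv2.imwrite('pics/s4.png',cv2.convertScaleAbs(sc[:,:,::-1],alpha=1.4))
z=.05
while z>-.03:
    z-=.004;env.servo_line([.42,-.06,z],rate=.08);f=monitor.read_state()
    if f['contact_force'][2]>3: break
st();print('z cmd',z)
env.servo_line([.42,-.06,.08],rate=.2)
E
```

```text
t 11.79 p [ 0.4193 -0.0608  0.0497] rv [ 3.114e+00 -4.130e-01 -1.000e-03] F [0.2 1.  0.3] M [ 0.04 -0.04 -0.02] w 0.0003
tcp scene [272.20095845 230.21016757]
t 16.59 p [ 0.4202 -0.0602 -0.023 ] rv [ 3.11e+00 -4.09e-01 -3.00e-03] F [-10.7   1.7  37.6] M [ 0.3   2.41 -0.05] w 0.0006
z cmd -0.026000000000000013
```

View pics/s4.png

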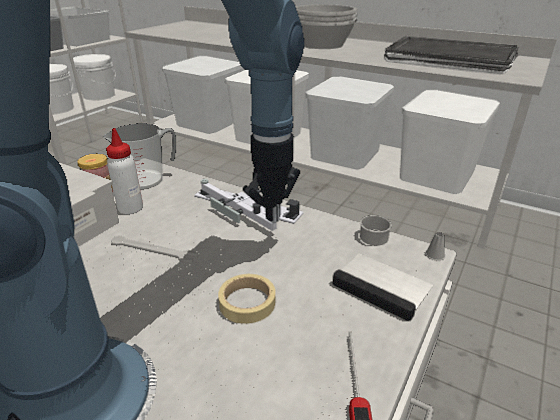

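The touch shows the fingertips end about 22 mm short of the reported TCP: contact came at a reported z of about -0.022. The scene picture agrees, with the tip at (273,222) against a predicted (272,230). That's why the pinch closed above the knob. I'll correct by -0.022 and retry.

```bash
echo 'DZ=-0.022' >> h.py; cat > swing.py <<'E'
from h import *
a=np.radians(-15.0);o=down(a);kn=np.array([.4795,.0203]);piv=np.array([.5285,.2010]);z=.038+DZ
env.gripper_open();env.goto([*kn,.10],o);env.servo_line([*kn,z],rate=.15)
env.clamp(40);s=st()
if s['gripper_width']<.012: raise SystemExit('missed')
r=kn-piv;N=5
for i in range(1,N+1):
    th=np.radians(17.0)*i/N;c,sn=np.cos(th),np.sin(th)
    P=piv+np.array([[c,-sn],[sn,c]])@r
    env.servo_line([*P,z],ori=down(a+th),rate=.08);s=st()
    if np.hypot(*s['contact_force'][:2])>12: break
E
python3 swing.py
```

```text
t 19.92 p [0.4799 0.0202 0.0165] rv [ 3.114e+00 -4.100e-01  1.000e-03] F [-1.  -1.3  4.9] M [-0.14  0.16  0.01] w 0.0155
t 20.21 p [0.4914 0.0175 0.0165] rv [-3.125e+00  3.200e-01 -3.000e-03] F [-0.2 -1.6  4.6] M [-0.23 -0.08 -0.04] w 0.015
t 20.5 p [0.5019 0.0156 0.0164] rv [ 3.133e+00 -2.280e-01  2.000e-03] F [ 0.6 -1.2  5.8] M [-0.34 -0.1  -0.04] w 0.0152
t 20.79 p [0.5128 0.0143 0.0165] rv [ 3.138e+00 -1.360e-01  2.000e-03] F [ 0.3 -0.7  7.5] M [-0.33 -0.14  0.02] w 0.0156
t 21.08 p [0.5237 0.0136 0.0164] rv [ 3.141e+00 -4.300e-02  2.000e-03] F [ 0.8 -1.8  5.7] M [-0.36 -0.11  0.01] w 0.0153
t 21.38 p [0.5348 0.0137 0.0164] rv [3.141e+00 5.000e-02 2.000e-03] F [ 0.4 -1.9  6.9] M [-0.39 -0.23  0.01] w 0.0153
```

```bash
python3 - <<'E'
from h import *
s=st();p=np.array([.5352,.0137,.017]);d=np.array([.998,.065,0])
for i in range(14):
    p=p+d*.0015;env.servo_line(p,rate=.05);s=monitor.read_state();f=s['contact_force'];print(np.round(s['eef_pos'],4),np.round(f,1))
    if f[0]<-15: break
env.hold(.2);st()
cp=camera_params('wrist');np.save('wp3.npy',cp,allow_pickle=True)
E
```

```text
t 21.38 p [0.5348 0.0137 0.0164] rv [3.141e+00 5.000e-02 2.000e-03] F [ 0.4 -1.9  6.9] M [-0.39 -0.23  0.01] w 0.0153
[0.5353 0.0136 0.0165] [-0.6 -1.1  3.1]
[0.5373 0.0138 0.0166] [-0.7 -1.7  1.4]
[0.5392 0.0138 0.0166] [-1.3 -1.1  1. ]
[0.5408 0.0139 0.0166] [-0.8 -1.9 -1.3]
[0.5417 0.014  0.0166] [-2.8 -1.6  0.3]
[0.5417 0.014  0.0165] [-6.6 -2.8  4. ]
[0.5416 0.0139 0.0164] [-8.7 -2.9  7.8]
[0.5416 0.0138 0.0164] [-11.7  -2.9  10. ]
[0.5415 0.0138 0.0163] [-15.   -3.2  13. ]
t 23.82 p [0.5415 0.0138 0.0163] rv [ 3.137  0.055 -0.023] F [-14.   -3.6  12.8] M [-0.65  3.04  0.16] w 0.0153
```

```bash
python3 - <<'E'
from h import *
env.servo_line([.5425,.0138,.017],rate=.05);env.gripper_open()
env.servo_line([.5425,.0138,.10],rate=.2)
o=down(np.radians(3.7));env.goto([.46,.06,.22],o);s=st();p=camera_params('wrist');np.save('wp4.npy',p,allow_pickle=True)
w=camera('wrist');cv2.imwrite('pics/w5.png',cv2.convertScaleAbs(w[:,:,::-1],alpha=1.4))
d,k,o2,q=best([.42,-.27,.25],np.radians(-6.2));env.goto([.42,-.27,.25],o2);s=st();p=camera_params('wrist');np.save('wp5.npy',p,allow_pickle=True)
cv2.imwrite('pics/w6.png',cv2.convertScaleAbs(camera('wrist')[:,:,::-1],alpha=1.4))
E
```

```text
t 26.01 p [0.4595 0.0586 0.2186] rv [ 3.139e+00  9.900e-02 -3.000e-03] F [-0.2 -0.8 -1.6] M [-0.01 -0.    0.02] w 0.0853
t 27.32 p [ 0.4209 -0.268   0.2497] rv [-3.136  0.165 -0.   ] F [-0.4  0.6  0.2] M [-0.04  0.03  0.  ] w 0.0858
```

View pics/w5.png

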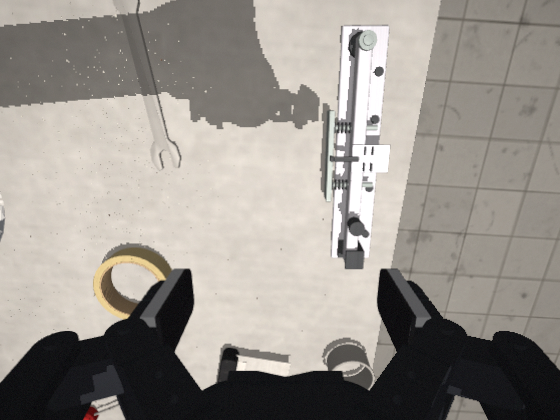

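View pics/w6.png

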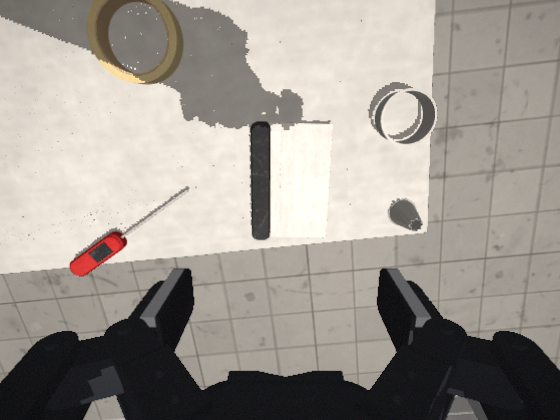

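The jig view (w5) shows the bar lying in the catch at (352,258), the pivot at (367,40), the knob top at (357,228), and the plate's front top edge from (330,110) to (325,200). The scraper view (w6) shows the handle top's ends at (261,122) and (261,239), and the blade edge from (331,123) to (326,237).

```bash
python3 - <<'E'
from h import *
def yaw(a,b): v=a-b;return np.degrees(np.arctan2(-v[0],v[1]))
p=np.load('wp4.npy',allow_pickle=True).item();f=lambda u,v,z:unproj(u,v,z,p)[:2]
piv=f(367,40,.038);kn=f(357,228,.054);a=f(330,110,.032);b=f(325,200,.032)
print('piv',piv,'kn',kn,np.linalg.norm(piv-kn),yaw(piv,kn));print('plate',a,b,(a+b)/2,np.linalg.norm(a-b),yaw(a,b))
for y in (3.4,4.1):
    t=np.radians(y);X=np.array([np.cos(t),np.sin(t)]);print(y,'exp plate mid from piv',piv-X[[1,0]]*[-1,1]*.115-.033*X,'from knob', kn+X[[1,0]]*[-1,1]*.075-.033*X)
p=np.load('wp5.npy',allow_pickle=True).item()
c=f(261,122,.024);d=f(261,239,.024);e=f(331,123,.013);g=f(326,237,.013)
print('handle',c,d,(c+d)/2,np.linalg.norm(c-d),yaw(c,d));print('edge',e,g,(e+g)/2,np.linalg.norm(e-g),yaw(e,g),np.linalg.norm((e+g)/2-(c+d)/2))
E
```

```text
piv [0.52922454 0.20243491] kn [0.54149172 0.01360895] 0.18922400875384088 3.717027251939795
plate [0.50123527 0.13576202] [0.50609477 0.03721474] [0.50366502 0.08648838] 0.09866702214366364 2.823046523290376
3.4 exp plate mid from piv [0.50310286 0.08568022] from knob [0.50410183 0.08651983]
4.1 exp plate mid from piv [0.5045312 0.0853698] from knob [0.50321387 0.08605759]
handle [ 0.39845785 -0.20468227] [ 0.37927219 -0.35345958] [ 0.38886502 -0.27907093] 0.15000926131989611 -7.348056121041684
edge [ 0.48215923 -0.2152265 ] [ 0.46627872 -0.36443936] [ 0.47421897 -0.28983293] 0.1500555572688253 -6.07504058207727 0.08602975588577472
```

```bash
python3 - <<'E'
from h import *
a=np.radians(-6.7);o=down(a);h=np.array([.389,-.279]);z=.015+DZ
env.goto([*h,.09],o);env.servo_line([*h,z],ori=o,rate=.12);st()
env.clamp(80);s=st()
if not .02<s['gripper_width']<.028: raise SystemExit('bad grip')
env.servo_line([*h,z+.06],rate=.12);st()
t=np.radians(3.7);X=np.array([np.cos(t),np.sin(t)]);pl=np.array([.5036,.0863])
P=pl-(.088+.022)*X;o2=down(t)
env.servo_line([*P,z+.06],ori=o2,rate=.15);s=st()
env.servo_line([*P,z+.012],ori=o2,rate=.12);st()
p=camera_params('wrist');np.save('wp6.npy',p,allow_pickle=True)
cv2.imwrite('pics/w7.png',cv2.convertScaleAbs(camera('wrist')[:,:,::-1],alpha=1.4));print(proj([*pl,.032],p))
E
```

```text
t 29.02 p [ 0.3899 -0.2795 -0.0063] rv [ 3.135e+00 -1.830e-01  2.000e-03] F [ 0.7 -0.2  0.4] M [0.03 0.   0.02] w 0.0853
t 29.62 p [ 0.3891 -0.2792 -0.0064] rv [ 3.136e+00 -1.840e-01 -1.000e-03] F [-1.7  1.3  6.2] M [ 0.16  0.33 -0.03] w 0.0211
t 30.27 p [ 0.3883 -0.2789  0.0526] rv [-3.136e+00  1.840e-01  1.000e-03] F [-0.4  1.1 -1.4] M [-0.03  0.04 -0.02] w 0.0215
t 32.82 p [0.3938 0.0785 0.0529] rv [ 3.14   0.099 -0.   ] F [ 1.2 -0.6 -1.9] M [0.02 0.01 0.04] w 0.0214
t 33.37 p [0.3939 0.0793 0.0051] rv [-3.14  -0.101  0.   ] F [ 0.   0.3 -1.5] M [-0.04  0.    0.05] w 0.0211
[511.14255423 276.37754024]
```

View pics/w7.png

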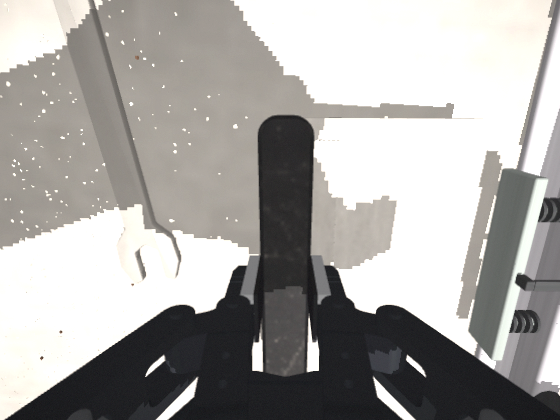

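```bash
cat > push.py <<'E'
from h import *
def avg(n=8):
    L=[]
    for _ in range(n):
        env.hold(.03);s=monitor.read_state();L.append(np.r_[s['eef_pos'],s['contact_force']])
    return np.mean(L,0)
t=np.radians(3.7);X=np.array([np.cos(t),np.sin(t)]);Y=np.array([-X[1],X[0]]);pl=np.array([.5036,.0863])
E
python3 - <<'E'
from push import *
p=np.load('wp6.npy',allow_pickle=True).item()
e=unproj(286,116,.036,p)[:2];print('handle end rel plate (x,y jig)',(e-pl)@X,(e-pl)@Y)
z=.015+DZ;P=pl-.110*X;o=down(t)
zz=z+.012
for dz in(.006,.003,.001,0,-.001):
    env.servo_line([*P,z+dz],ori=o,rate=.05);m=avg(4);print(dz,np.round(m[2:],3))
    if m[5]>4: break
np.save('z.npy',z+dz)
E
```

```text
handle end rel plate (x,y jig) -0.11003820476151908 0.07554160654726656
0.006 [-1.000e-03 -2.110e-01  2.480e-01 -1.298e+00]
0.003 [-0.004  0.432  0.528 -1.233]
0.001 [-0.006  0.365  0.216 -1.223]
0 [-0.006 -1.615 -0.633  5.817]
```

```bash
python3 - <<'E'
from push import *
z=float(np.load('z.npy'))+.0004;o=down(t)
env.servo_line([*(pl-.092*X),z],ori=o,rate=.08);m=avg(4);f0=m[3:5]@X;print('base',np.round(m,4),f0)
g=-.004
for i in range(30):
    g+=.0015;env.servo_line([*(pl+(g-.088)*X),z],ori=o,rate=.04);m=avg(4);f=-m[3:5]@X
    print(round(g,4),'x',round((m[:2]-pl)@X+.088,4),'y',round((m[:2]-pl)@Y,4),'f',round(f,2),'Fz',round(m[5],1))
    if f+f0>9.3: break
st()
E
```

```text
base [ 3.94200e-01  7.88000e-02 -6.50000e-03 -3.48283e+01 -1.85110e+00
  6.24579e+01] -34.87518860988287
-0.0025 x -0.0216 y -0.0005 f 37.38 Fz 66.0
-0.001 x -0.0216 y -0.0006 f 40.08 Fz 70.4
0.0005 x -0.0216 y -0.0006 f 42.5 Fz 74.5
0.002 x -0.0216 y -0.0006 f 45.37 Fz 78.6
t 37.01 p [ 0.3943  0.0786 -0.0065] rv [ 3.12   0.103 -0.068] F [-45.8  -1.8  78.1] M [-0.59 10.85 -0.23] w 0.0212
```

The scraper is self-locking on the table. The arm is compliant, so pushing forward also drives the tool down, and Fx/Fz is about 0.58. I'll unload it now, raise it slightly and advance with only light contact.

```bash
python3 - <<'E'
from push import *
z=float(np.load('z.npy'));o=down(t)
env.servo_line([*(pl-.110*X),z],ori=o,rate=.1)
env.servo_line([*(pl-.110*X),z+.004],ori=o,rate=.05);m=avg(4);print('up',np.round(m,4));st()
env.servo_line([*(pl-.096*X),z+.003],ori=o,rate=.06);m=avg(4);print('fwd',np.round(m,4))
for dz in(.002,.0015,.001):
    env.servo_line([*(pl-.096*X),z+dz],ori=o,rate=.05);m=avg(4);print(dz,np.round(m,4))
    if m[5]>0.5: break
p=camera_params('wrist');np.save('wp8.npy',p,allow_pickle=True)
cv2.imwrite('pics/w8.png',cv2.convertScaleAbs(camera('wrist')[:,:,::-1],alpha=1.2))
E
```

```text
up [ 0.3943  0.079  -0.003   0.0287 -0.0892 -1.3201]
t 37.78 p [ 0.3941  0.079  -0.0031] rv [-3.14 -0.1  -0.  ] F [-0.2 -0.1 -1.3] M [-0.04 -0.03  0.02] w 0.0212
fwd [ 0.4078  0.0802 -0.0041 -0.0247 -0.2993 -1.1248]
0.002 [ 0.4076  0.0801 -0.005  -0.2426  0.0718 -1.738 ]
0.0015 [ 0.4078  0.0801 -0.0055 -0.0584  0.1997 -1.1804]
0.001 [ 0.4078  0.0801 -0.006  -0.0074  0.0171 -1.464 ]
```

View pics/w8.png

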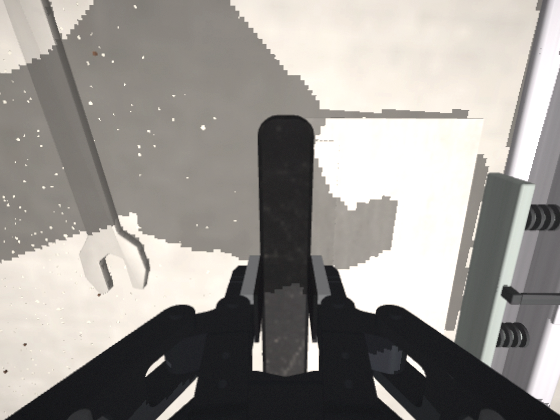

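```bash
cat > go.py <<'E'
from push import *
zt=float(np.load('z.npy'));o=down(t);dz=.001;g=-.004
for i in range(30):
    g+=.0015
    env.servo_line([*(pl+(g-.088)*X),zt+dz],ori=o,rate=.05);m=avg(3);f=-m[3:5]@X
    print(round(g,4),round(dz,4),'x',round((m[:2]-pl)@X+.088,4),'y',round((m[:2]-pl)@Y,4),'z',round(m[2],4),'f',round(f,2),'Fy',round(m[3:5]@Y,1),'Fz',round(m[5],1))
    if f>9 or m[5]>25: break
    if m[5]>2: dz+=.0004*min(3,m[5]/3)
    elif m[5]<-.9 and f>2: dz-=.0003
np.save('g.npy',[g,dz]);st()
E
python3 go.py
```

```text
-0.0025 0.001 x -0.0021 y 0.0001 z -0.0059 f -0.36 Fy -0.3 Fz -1.8
-0.001 0.001 x -0.001 y 0.0 z -0.006 f -0.33 Fy 0.1 Fz -1.8
0.0005 0.001 x 0.0006 y 0.0 z -0.006 f 0.21 Fy -0.0 Fz -1.1
0.002 0.001 x 0.0016 y -0.0001 z -0.0061 f 0.9 Fy -0.7 Fz -1.2
0.0035 0.001 x 0.0029 y -0.0002 z -0.0062 f 2.69 Fy -0.1 Fz -0.6
0.005 0.001 x 0.0042 y -0.0002 z -0.0062 f 3.67 Fy -0.3 Fz -1.0
0.0065 0.0007 x 0.0052 y -0.0002 z -0.0064 f 5.34 Fy -0.4 Fz 2.2
0.008 0.001 x 0.0065 y -0.0002 z -0.0064 f 4.95 Fy -0.4 Fz 0.8
0.0095 0.001 x 0.007 y -0.0002 z -0.0064 f 7.22 Fy -0.2 Fz 3.4
0.011 0.0015 x 0.008 y -0.0003 z -0.0063 f 6.85 Fy -0.1 Fz 1.4
0.0125 0.0015 x 0.009 y -0.0003 z -0.0064 f 7.6 Fy -0.2 Fz 2.0
0.014 0.0015 x 0.0096 y -0.0003 z -0.0064 f 9.65 Fy -0.2 Fz 4.9
t 43.71 p [ 0.4253  0.081  -0.0064] rv [ 3.137  0.102 -0.012] F [-9.3 -0.4  4.4] M [-0.18  1.87  0.07] w 0.0212
```

```bash
python3 - <<'E'
from push import *
zt=float(np.load('z.npy'));g,dz=np.load('g.npy');g+=.001;dz+=.0003
env.servo_line([*(pl+(g-.088)*X),zt+dz],ori=down(t),rate=.02);env.hold(.5);m=avg(8)
print('x',round((m[:2]-pl)@X+.088,4),'f',round(-m[3:5]@X,2),'Fz',round(m[5],1));st()
w=camera('wrist');sc=camera('scene');tp=camera('top')
p=camera_params('scene');u=proj([*pl,.03],p).astype(int);p=camera_params('top');v=proj([*pl,.03],p).astype(int);print(u,v)
C=lambda i,x0,y0,ww,hh,W,H:cv2.resize(i[y0:y0+hh,x0:x0+ww],(W,H),interpolation=cv2.INTER_CUBIC)
im=np.zeros((600,800,3),np.uint8)
im[:300,:400]=C(w,360,100,200,150,400,300)
im[:300,400:]=C(w,0,0,560,420,400,300)
im[300:,:400]=C(sc,u[0]-50,u[1]-35,100,75,400,300);im[300:,400:]=C(tp,v[0]-60,v[1]-45,120,90,400,300)
cv2.imwrite('pics/f.png',cv2.convertScaleAbs(im[:,:,::-1],alpha=1.2))
E
```

```text
x 0.0103 f 9.39 Fz 2.6
t 44.73 p [ 0.4261  0.081  -0.0063] rv [ 3.137  0.102 -0.013] F [-9.7 -1.2  3. ] M [-0.06  1.78  0.1 ] w 0.0212
[236 200] [218 218]
```

View pics/f.png

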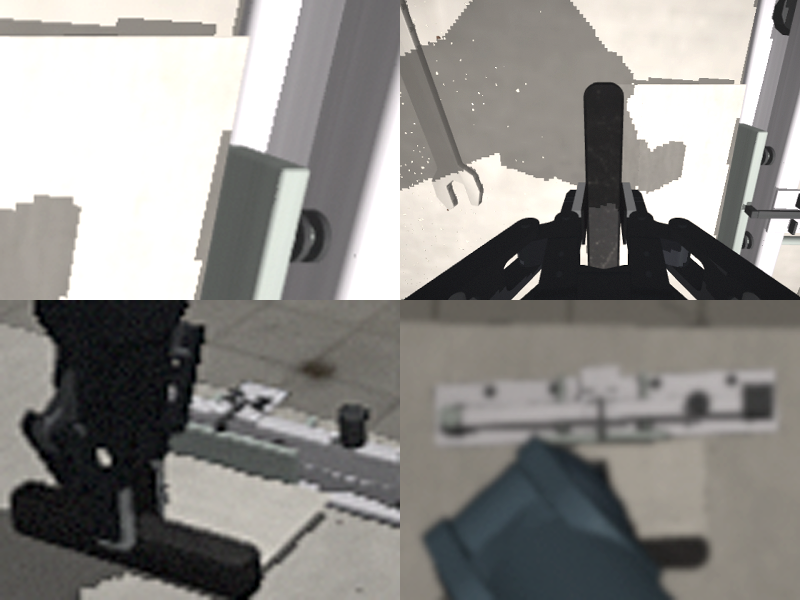

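The last picture shows the bar in its catch and the blade flat against the plate, centred and square. The pointer reaches into the ribs at (795,212). Force is about 9.4 N at about 10 mm of travel, so I'll hand in.

```bash
python3 - <<'E'
from h import *
hand_in();st()
E
```

```text
the job is handed in; nothing more can be done
the job is handed in; nothing more can be done
```

I handed the job in at about 45 s, with the bar closed in its catch and the scraper still held pressed against the sprung plate.

**Last checks**
- **Bar:** I swung it by the knob until it met the hard stop, pushing with about 15 N. The later wrist and top pictures showed it lying in the catch.
- **Scraper:** it is gripped at mid-handle and lies flat on the table with about 3 N down. The blade is square to the plate and centred to within about 1 mm.
- **Press:** the wrist force was 9.4 N, and the plate had moved back about 10 mm. The force includes a little table friction.
- **Pointer:** it appeared to stand between the ribs, but that part was at the very edge of the picture. I relied mainly on the force and the travel.
- **Nozzle and cutter:** nothing touched them on the way, but I took no close picture of them afterwards.

**What went wrong on the way**
- **Missed knob:** the first pinch closed above the knob, because the fingertips end about 22 mm short of the reported tool point. I found this by touching bare table (up to 38 N) and corrected for it.
- **Jammed scraper:** the first push made the scraper stick on the table. The wrist read about 46 N sideways and 78 N vertically before I backed off. That is under the 120 N wrist limit, and the load seemed to go through the fingertips and scraper rather than the gripper's body, but I couldn't measure that separately.

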